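Scrub out a tilted filter funnel

ROBOT

A 6-joint arm with a two-finger parallel gripper is mounted at the origin on the work surface. World frame = base frame: x ahead of the robot, y to its left, z up, the work surface at z = 0. Lengths are in m, angles in rad, forces in N, time in s.
With the tool pointing down it reaches from about 0.375 to 0.975 m from the base axis. Payload 3.8 kg.
Tool frame: the origin (TCP) lies on the centre line of the jaws, within the pads' length; the fingertips stand 11 mm ahead of it and the grasp point (between the pads) lies 8 mm behind it; z points along the fingers, y is the line along which they close (so a half turn about z gives the same grasp; the last joint's range is limited). The gripper opens to 88 mm and grips with 3 to 60 N. Pads are 18 mm wide; open, the fingers measure 123 mm over their backs; the gripper's body (75 mm by 187 mm) begins 45 mm behind the grasp point.
Start: joints at [-1.346, 0.264, 1.604, -0, 1.274, -0.037], TCP at [0.175, -0.652, 0.25] pointing down, gripper open.
Joint ranges: [-2.63, 2.63], [-0.94, 2.18], [0.31, 2.57], [-1.31, 4.45], [0, 2.66], [-2.55, 2.55]. Speed limits (rad/s): [2.57, 2.57, 3.14, 3.14, 3.14, 3.14].

INTERFACE

Orientations are given as a rotation vector (axis times angle).
In Python, from workcell import bot, eyes gives the robot as it stands.
- The arm moves only by the tool send_rows, never from a script. Its arguments are lists of equal length, an entry for each row: "translation": the shift along the world's x, y, z in cm, a list of three; "delta_rot": the turn, a rotation vector about the world's x, y, z in degrees, a list of three; "gripper": the opening, from 0 (shut) to 1 (fully open). In form: {"translation": [[dx, dy, dz], ...], "delta_rot": [[wx, wy, wz], ...], "gripper": [gripper, ...]}. A call has 1 to 5 rows; each row is the pose to reach, as a shift and turn from the pose commanded when the call began; what a row does not reach only later rows make up. A row lasts 1/12 s, in which the tool goes at most 41.7 mm and 7.16 degrees, less where a joint would pass 70% of its speed; a pose out of reach is approached as far as the arm can. A call with a gripper value outside its range is refused whole. The fingers move at their own pace and stop on an object; the grip force is fixed at half the most. Time passes only in rows, so rows that repeat a pose let the fingers close. It gives the time, the measured TCP pose, the force, the opening and the grip force at its end, in the units of the state.
- bot.sense(): the state, without advancing time (a new reading comes with each control period).
- eyes.snapshot(name): name is "side" or "top" or "wrist"; returns the picture (400x640x3 uint8, red, green, blue); there is no depth.
- eyes.get_calibration(name): a dict with "K" (3x3 intrinsics, pixels), "k1" (the pictures are not rectified: a ray, as slopes to the right and down, at radius r is drawn at 1 + k1 r^2 times it, then the intrinsics apply), "eye" and "rotation" of the camera in the world. Camera axes: x right, y down, z forward; pixel columns grow to the right and rows downward; lengths in m; the calibration is good to about 2 mm. A picture is of the moment at which its call begins: read the wrist's pose just before it. get_calibration takes no time and is no camera call; for the wrist camera it gives the pose at the moment of the call.
- bot.finish_job(): hands the job in; it is judged then, once.
The state is a dict: "clock": time; "qpos": joint angles; "joint_vel": joint speeds; "effort": joint torques, N m; "tcp_pos": TCP position; "eef_rot": TCP orientation; "force": force on the tool from outside, world axes, zero at the start; "wrist_torque": the same for the moment, N m; "grip_width": finger opening in m; "grip_force": force on a finger pad.
Only numpy, scipy, OpenCV 4.12 (cv2) and the standard library are available. Lean on these libraries where they do the work, as an engineer would, in place of code of your own. Each camera call takes 0.05 s, during which the arm holds its last target. There are 200 camera calls.

TASK

Take the long brush out of its pot and scrub the inside of the tilted glass filter funnel with three full strokes: each time push the brush down until its sprung rubber tip is felt to give against the disc at the bottom, gently because it is glass, and between strokes draw it back up until its end is close to the mouth. Then stand the brush back in its pot, tip down, and let go; leave the bottle, the beaker and the tip box where they are.

Things in the scene. Friction and masses are not known exactly. Their poses are not given: they have to be found in the camera images.
- funnel: Clear glass filter funnel, a round cup 60 mm outside, 52 mm inside and 175 mm long, clamped immovably on a stand, leaning 30 degrees from vertical, roughly towards the robot. Origin at the centre of the cup's lower end; its z axis runs along the cup's axis, up and out of the mouth.
- mouth (a point): Centre of the funnel's rim (175 mm along the funnel's z axis), about 212 mm above the bench; same axes as the funnel. A white porous disc across the inside of the cup is its floor; the disc's level differs from funnel to funnel, 100 to 150 mm below the rim along the axis, is not reported and has to be felt.
- stand: Fixed grey stand that carries the funnel. Origin on the bench straight below the centre of the funnel's mouth; the funnel leans to its -x. Base plate 180 x 100 x 12 mm, from x = -5 to 175 mm; a steel rod 12 mm thick and 270 mm high at x = 150 mm, behind the glass.
- brush: White brush, 290 mm long, standing upright in its pot, tip down. Origin at the centre of the tip's end; z runs up along the brush. From the end: rubber tip 26 mm across (0 to 12 mm), head with stiff core 40 mm across and soft bristles 46 mm across (13 to 83 mm), steel stem 8 mm thick (83 to 190 mm), round wooden handle 20 mm thick (190 to 290 mm).
- brush_grip (a point): Point on the brush's axis in the middle of the handle, 245 mm from the brush's end.
- brush_end (a point): Centre of the brush's lower end with the tip out (the brush's origin; fixed to the brush, it does not move with the tip's spring).
- tip (a joint): How far the brush's sprung rubber tip is pressed in, m: 0 out, 0.008 fully in. It starts to give at 2 N; 3 N presses it in 2 mm, 5 N 6 mm.
- pot: White round brush pot, fixed, 64 mm outside (foot 90 mm), 56 mm inside, 100 mm high, inner floor 6 mm above the bench. Origin at the centre of its underside, z up.
- reagent: Bystander: brown capped bottle, 60 mm across, 140 mm high. Origin at the centre of its underside.
- beaker: Bystander: small empty glass beaker, 60 mm across, 70 mm high. Origin at the centre of its underside.
- tipbox: Bystander: grey pipette-tip box, 110 x 70 x 45 mm. Origin at the centre of its underside.
Mind the look-alikes: they are no part of the job. What is shaped like the pot but blue is not meant.

How it is judged:
On the way, in this order (a step that is already met when the one before it is completed fails the run):
1. first down-stroke: the brush's sprung tip is pressed in by 1.5 mm or more against the disc at the bottom of the funnel's cup (x of brush_end in the frame of funnel between -0.026 and 0.026 m and y of brush_end in the frame of funnel between -0.026 and 0.026 m and z of brush_end in the frame of funnel between 0 and 0.09 m and value of joint tip above 0.0015 m), for 0.05 s.
2. brush drawn back up until its end is less than 50 mm below the rim (z of brush_end in the frame of funnel above 0.125 m), for 0.05 s.
3. second down-stroke: the brush's sprung tip is pressed in by 1.5 mm or more against the disc at the bottom of the funnel's cup (all of step 1), for 0.05 s.
4. brush drawn back up until its end is less than 50 mm below the rim (z of brush_end in the frame of funnel above 0.125 m), for 0.05 s.
5. third down-stroke: the brush's sprung tip is pressed in by 1.5 mm or more against the disc at the bottom of the funnel's cup (all of step 3), for 0.05 s.
At the end, for the whole second after the job is handed in: The brush stands in its pot, its end down on the pot's floor (less than 20 mm above the pot's underside, inside the pot), leaning less than 0.3 rad, released and at rest; bottle, beaker and tip box within 30 mm of where they were (horizontal distance between brush_end and pot below 0.028 m and z of brush_end in the frame of pot below 0.02 m and angle between brush's own z axis and vertical below 0.3 rad and linear speed of brush below 0.02 m/s and contact force between the fingers and brush below 0.1 N and distance of each of reagent, beaker, tipbox from where it was at the start of the episode below 0.03 m); the robot touches nothing.
It fails at once if the funnel or its stand is pushed with more than 25 N (contact force between stand and anything else above 25 N).
It fails at once if the bottle is knocked over or shoved by more than 30 mm (distance of reagent from where it was at the start of the episode above 0.03 m or angle between reagent's own z axis and vertical above 0.4 rad).
It fails at once if the beaker is knocked over or shoved by more than 30 mm (distance of beaker from where it was at the start of the episode above 0.03 m or angle between beaker's own z axis and vertical above 0.4 rad).
It fails at once if the tip box is knocked over or shoved by more than 30 mm (distance of tipbox from where it was at the start of the episode above 0.03 m or angle between tipbox's own z axis and vertical above 0.4 rad).
It also fails if it takes over 67 s, if anything falls off the work surface, if the arm or the gripper's body presses on something with over 40 N, if the wrist force passes 120 N, or if a joint passes its speed limit or range.

## Working session

There is one attempt and no reset: what is moved stays moved. The work goes in short steps, Python scripts to look and compute and a tool call to move; the robot and the scene stay as the last step left them, time stands still between calls to the robot, and variables do not carry over. Pictures are saved under pics/ and viewed, at most 10 in all, crops included, and the job is handed in when it is done.

Besides the shell and the picture viewer there is one more tool, called after ">>>" as name(argument=value, ...), one argument or row to a line, values as JSON. send_rows: Moves the arm, as the interface text tells. Its arguments: {"type":"object","properties":{"translation":{"type":"array","items":{"type":"array","items":{"type":"number"}}},"delta_rot":{"type":"array","items":{"type":"array","items":{"type":"number"}}},"gripper":{"type":"array","items":{"type":"number"}}},"required":["translation","delta_rot","gripper"]}

```bash
mkdir -p pics
cat > h.py <<'E'
import numpy as np, cv2
from workcell import bot, eyes
def ray(c,u,v):
    K=np.array(c["K"]);d=np.array([(u-K[0,2])/K[0,0],(v-K[1,2])/K[1,1]]);s=d.copy()
    for _ in range(20): s=d/(1+c["k1"]*(s@s))
    return np.array(c["eye"]),np.array(c["rotation"])@np.r_[s,1]
def onz(c,u,v,z):
    e,r=ray(c,u,v);return e+r*(z-e[2])/r[2]
def tri(c1,p1,c2,p2):
    e1,r1=ray(c1,*p1);e2,r2=ray(c2,*p2)
    t=np.linalg.lstsq(np.c_[r1,-r2],e2-e1,rcond=None)[0]
    a,b=e1+t[0]*r1,e2+t[1]*r2
    return (a+b)/2,np.linalg.norm(a-b)
def proj(c,P):
    q=np.array(c["rotation"]).T@(np.array(P)-np.array(c["eye"]));s=q[:2]/q[2];s=s*(1+c["k1"]*(s@s))
    K=np.array(c["K"]);return np.array([K[0,0]*s[0]+K[0,2],K[1,1]*s[1]+K[1,2]])
E
python3 - <<'E'
from h import *
np.set_printoptions(precision=4,suppress=True)
for n in("side","top"):
    im=eyes.snapshot(n);cv2.imwrite(f"pics/{n}.png",im[:,:,::-1]);c=eyes.get_calibration(n);print(n,c)
print(bot.sense())
E
```

```text
side {'K': array([[507.1413,   0.    , 322.0658],
       [  0.    , 507.1413, 208.779 ],
       [  0.    ,   0.    ,   1.    ]]), 'k1': -0.10076162990263275, 'eye': array([0.1153, 0.7104, 1.1674]), 'rotation': array([-0.8782,  2.6358, -0.9631])}
top {'K': array([[486.6188,   0.    , 323.3676],
       [  0.    , 486.6188, 199.9348],
       [  0.    ,   0.    ,   1.    ]]), 'k1': 0.046530060856284985, 'eye': array([0.5343, 0.054 , 1.2988]), 'rotation': array([-2.1663,  2.2263, -0.0948])}
{'clock': 0.1, 'qpos': array([-1.3459,  0.2647,  1.6052, -0.    ,  1.2737, -0.0369]), 'joint_vel': array([-0.0005, -0.0031, -0.0034, -0.0016,  0.001 ,  0.0008]), 'effort': array([  0.0004, -50.362 , -35.8073,   0.0731,   0.0234,  -0.0001]), 'tcp_pos': array([ 0.1745, -0.6514,  0.2485]), 'eef_rot': array([-3.1127, -0.4098,  0.0003]), 'force': array([-0.7548, -0.2748, -0.1568]), 'wrist_torque': array([-0.0434, -0.0057, -0.0122]), 'grip_force': 0.0, 'grip_width': 0.08786537705723735}
```

View pics/side.png

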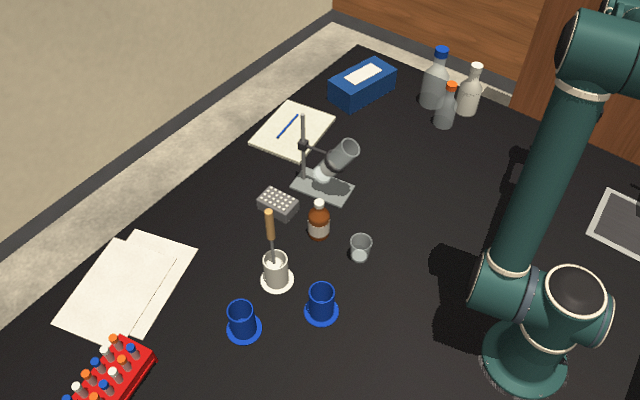

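View pics/top.png

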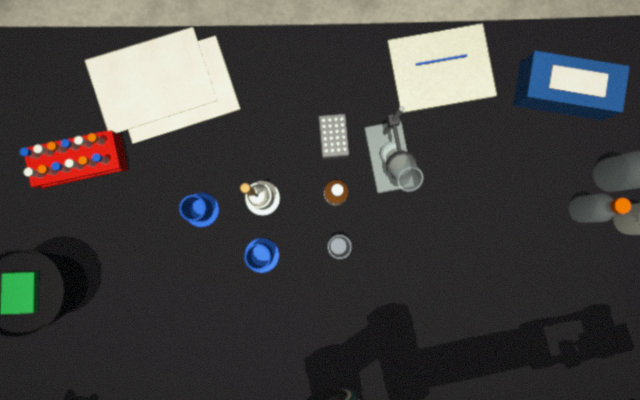

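The side view shows the white pot at about (277,272), the brush handle around (269,222) and the funnel rim at about (345,150). In the top view the pot is at about (262,197), the handle end at (245,188), and the rim at (409,177). Next I'll enlarge both areas for exact pixels.

```bash
sed -i 's/np.array(c\["rotation"\])/cv2.Rodrigues(np.array(c["rotation"]))[0]/' h.py
python3 - <<'E'
from h import *
s=cv2.imread("pics/side.png");t=cv2.imread("pics/top.png")
a=lambda im,x,y:cv2.resize(im[y:y+75,x:x+100],None,fx=4,fy=4,interpolation=cv2.INTER_CUBIC)
cv2.imwrite("pics/c1.png",np.vstack([np.hstack([a(s,230,205-0),a(s,280,132)]),np.hstack([a(t,215,160),a(t,350,105+20)])]))
np.set_printoptions(precision=4,suppress=True)
T=eyes.get_calibration("top");S=eyes.get_calibration("side")
for n,im,C in(("side",s,S),("top",t,T)):
    hsv=cv2.cvtColor(im,cv2.COLOR_BGR2HSV);H,Sa,V=cv2.split(hsv)
    m=((H>8)&(H<22)&(Sa>90)&(V>120)).astype(np.uint8)
    k,l,st,ce=cv2.connectedComponentsWithStats(m)
    for i in range(1,k):
        if st[i,4]>15: print(n,"orange",st[i],ce[i])
    m=((Sa<60)&(V>120)).astype(np.uint8)
    k,l,st,ce=cv2.connectedComponentsWithStats(m)
    for i in range(1,k):
        if st[i,4]>150:print(n,"white",st[i],ce[i])
E
```

```text
side orange [ 332    0  213   81 8007] [458.1867  26.5937]
side orange [447  80  11  12 105] [451.6762  85.4286]
side orange [264 208  10  33 226] [269.1327 222.9867]
side orange [309 210  20  14 198] [318.9697 216.3232]
side orange [108 333  10  11  78] [112.7564 338.1154]
side orange [117 355  10  10  76] [121.3816 359.5132]
side orange [ 80 369  11  11  87] [ 85.2414 373.9655]
side orange [ 89 392   9   8  61] [ 93.2787 395.8852]
side white [    0     0   332   243 25381] [110.9764  76.1054]
side white [    0    22   512   334 34506] [183.5647 193.0698]
side white [344  63  38  22 410] [362.5244  73.5146]
side white [559  79  51  23 367] [584.3324  93.4196]
side white [328 138  32  31 424] [342.5425 155.3066]
side white [305 161  30  23 365] [319.4603 173.189 ]
side white [290 177  65  32 739] [319.4493 192.502 ]
side white [257 186  41  29 649] [277.2573 199.8737]
side white [586 187  54  75 761] [608.7753 223.0447]
side white [309 224  20  14 193] [318.4819 230.9741]
side white [350 233  23  29 346] [359.2919 247.1156]
side white [ 260  249   34   46 1088] [276.1535 273.125 ]
si
[... 281 characters left out ...]
 10   9  72] [ 82.4167 160.1944]
top orange [ 37 165  10   9  73] [ 41.7397 168.8904]
top orange [240 183  11  10  77] [244.7013 187.5455]
top orange [326 188  19  16 137] [333.8248 196.8394]
top orange [614 198  18  17 233] [622.5021 205.6094]
top white [    0     0   640    27 14654] [292.8497  11.2165]
top white [ 388   24  109   89 7138] [441.6292  67.8801]
top white [   85    27   155   117 11912] [162.0254  84.5696]
top white [ 549   65   60   32 1393] [578.4551  80.6518]
top white [ 320  115   29   42 1037] [333.4629 135.2343]
top white [ 365  125   58   68 1799] [387.7643 160.4803]
top white [245 181  35  35 838] [262.5346 198.6647]
top white [328 237  19  17 233] [337.2618 245.176 ]
```

View pics/c1.png

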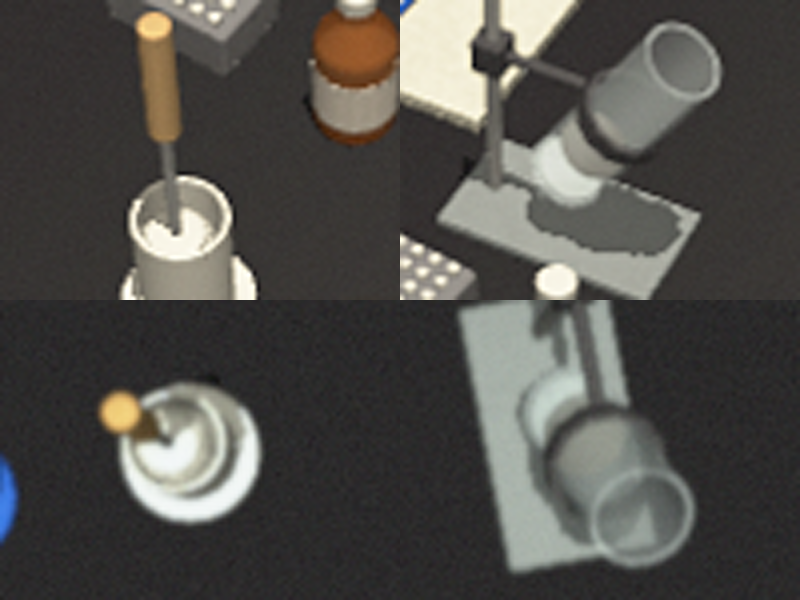

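Run:
```python
from h import *
np.set_printoptions(precision=4,suppress=True)
T=eyes.get_calibration("top");S=eyes.get_calibration("side")
o=.375
ps=lambda X,Y:(X/4+230-o,Y/4+205-o); fs=lambda X,Y:((X-400)/4+280-o,Y/4+132-o)
pt=lambda X,Y:(X/4+215-o,(Y-300)/4+160-o); ft=lambda X,Y:((X-400)/4+350-o,(Y-300)/4+125-o)
print("handle top",tri(S,ps(154,26),T,pt(121,412)))
print("pot rim",tri(S,ps(181,217),T,pt(179,443)),onz(S,*ps(181,217),.1),onz(T,*pt(179,443),.1),"foot top view",onz(T,*pt(190,452),.004))
print("mouth",tri(S,fs(682,62),T,ft(643,517)),onz(S,*fs(682,62),.212),onz(T,*ft(643,517),.212))
A,B=onz(T,*ft(459,312),.012),onz(T,*ft(514,572),.012);print("plate top",A,B,np.linalg.norm(A-B),np.degrees(np.arctan2(*(A-B)[1::-1])))
A,B,C=[onz(S,*fs(*p),.012) for p in((438,217),(648,300),(700,213))];print("plate side",A,B,C,np.linalg.norm(A-B),np.linalg.norm(B-C),np.degrees(np.arctan2(*(A-B)[1::-1])))
print("stem in",tri(S,ps(178,228),T,pt(167,440)))
print("low end",tri(S,fs(568,180),T,ft(560,415)))
for n,p,z in(("reag",(337.5,190.5),.14),("beak",(339,246),.07),("tipb",(333.5,135.2),.045)):print(n,onz(T,*p,z))
```

```text
handle top (array([0.6314, 0.1952, 0.2938]), np.float64(0.00013786834175512854))
pot rim (array([0.6311, 0.1881, 0.0967]), np.float64(0.002118014614348831)) [0.6304 0.1903 0.1   ] [0.6299 0.1871 0.1   ] foot top view [0.6314 0.1906 0.004 ]
mouth (array([ 0.6501, -0.165 ,  0.2094]), np.float64(0.0013777616044804506)) [ 0.6492 -0.1623  0.212 ] [ 0.6492 -0.1649  0.212 ]
plate top [ 0.8115 -0.0871  0.012 ] [ 0.6359 -0.118   0.012 ] 0.17819432621329231 9.95531459589384
plate side [ 0.8121 -0.0872  0.012 ] [ 0.635  -0.1168  0.012 ] [ 0.6536 -0.2133  0.012 ] 0.17954582718892448 0.09823818310566093 9.490855035964488
stem in (array([0.6315, 0.1946, 0.092 ]), np.float64(0.002635188765677348))
low end (array([ 0.7327, -0.1459,  0.055 ]), np.float64(0.001674993539830353))
reag [ 0.6335 -0.0038  0.14  ]
beak [ 0.4993 -0.0068  0.07  ]
tipb [ 0.7864 -0.0024  0.045 ]
```

Measurements agree with the given sizes: handle top is at z 0.294, the plate is 179 x 98 mm, and the mouth is near (0.649, -0.165, 0.212) with stand yaw about 9.7°. I'll go up and move over the handle.

>>> send_rows(
  translation=[
    [0, 0, 3.4],
    [0, 0, 6.8],
    [0, 0, 10.2],
    [0, 0, 13.6],
    [0, 0, 17],
  ],
  delta_rot=[
    [0, 0, 6],
    [0, 0, 12],
    [0, 0, 18],
    [0, 0, 24],
    [0, 0, 30],
  ],
  gripper=[1, 1, 1, 1, 1],
)

```text
clock: 0.52
tcp_pos: [0.1746, -0.6515, 0.4206]
eef_rot: [-2.898, -1.209, -0.0]
force: [-0.7, -0.8, -0.2]
grip_width: 0.0881
grip_force: 0.0
```

>>> send_rows(
  translation=[
    [1.5, 2.8, 0],
    [3, 5.6, 0],
    [4.6, 8.5, 0],
    [6.1, 11.3, 0],
    [7.6, 14.1, 0],
  ],
  delta_rot=[
    [0, 0, 6],
    [0, 0, 12],
    [0, 0, 18],
    [0, 0, 24],
    [0, 0, 30],
  ],
  gripper=[1, 1, 1, 1, 1],
)

```text
clock: 0.93
tcp_pos: [0.2511, -0.5095, 0.4191]
eef_rot: [-2.487, -1.918, -0.001]
force: [0.2, 0.3, 0.7]
grip_width: 0.0876
grip_force: 0.0
```

>>> send_rows(
  translation=[
    [1.5, 2.8, 0],
    [3, 5.6, 0],
    [4.6, 8.5, 0],
    [6.1, 11.3, 0],
    [7.6, 14.1, 0],
  ],
  delta_rot=[
    [0, 0, 5],
    [0, 0, 10],
    [0, 0, 15],
    [0, 0, 20],
    [0, 0, 24.7],
  ],
  gripper=[1, 1, 1, 1, 1],
)

```text
clock: 1.35
tcp_pos: [0.327, -0.3683, 0.4192]
eef_rot: [-2.02, -2.405, -0.0]
force: [-0.0, 0.2, -0.7]
grip_width: 0.0878
grip_force: 0.0
```

>>> send_rows(
  translation=[
    [1.5, 2.8, 0],
    [3, 5.6, 0],
    [4.6, 8.5, 0],
    [6.1, 11.3, 0],
    [7.6, 14.1, 0],
  ],
  delta_rot=[
    [0, 0, 0],
    [0, 0, 0],
    [0, 0, 0],
    [0, 0, 0],
    [0, 0, 0],
  ],
  gripper=[1, 1, 1, 1, 1],
)

```text
clock: 1.77
tcp_pos: [0.4029, -0.2274, 0.4193]
eef_rot: [-2.026, -2.401, 0.0]
force: [0.3, 0.1, 0.3]
grip_width: 0.0882
grip_force: 0.0
```

>>> send_rows(
  translation=[
    [1.5, 2.8, 0],
    [3, 5.6, 0],
    [4.6, 8.5, 0],
    [6.1, 11.3, 0],
    [7.6, 14.1, 0],
  ],
  delta_rot=[
    [0, 0, 0],
    [0, 0, 0],
    [0, 0, 0],
    [0, 0, 0],
    [0, 0, 0],
  ],
  gripper=[1, 1, 1, 1, 1],
)

```text
clock: 2.18
tcp_pos: [0.4789, -0.0864, 0.4193]
eef_rot: [-2.025, -2.401, 0.0]
force: [0.1, -0.9, 0.2]
grip_width: 0.088
grip_force: 0.0
```

>>> send_rows(
  translation=[
    [1.5, 2.8, 0],
    [3, 5.6, 0],
    [4.6, 8.5, 0],
    [6.1, 11.3, 0],
    [7.6, 14.1, 0],
  ],
  delta_rot=[
    [0, 0, 0],
    [0, 0, 0],
    [0, 0, 0],
    [0, 0, 0],
    [0, 0, 0],
  ],
  gripper=[1, 1, 1, 1, 1],
)

```text
clock: 2.6
tcp_pos: [0.555, 0.0546, 0.4191]
eef_rot: [-2.025, -2.401, 0.001]
force: [0.2, -0.7, -0.1]
grip_width: 0.0879
grip_force: 0.0
```

>>> send_rows(
  translation=[
    [1.5, 2.8, 0],
    [3, 5.6, 0],
    [4.6, 8.5, 0],
    [6.1, 11.3, 0],
    [7.6, 14.1, 0],
  ],
  delta_rot=[
    [0, 0, 0],
    [0, 0, 0],
    [0, 0, 0],
    [0, 0, 0],
    [0, 0, 0],
  ],
  gripper=[1, 1, 1, 1, 1],
)

```text
clock: 3.02
tcp_pos: [0.631, 0.1955, 0.4189]
eef_rot: [-2.025, -2.401, 0.002]
force: [0.1, -0.2, -0.7]
grip_width: 0.0882
grip_force: 0.0
```

Run:
```python
from h import *
np.set_printoptions(precision=4,suppress=True)
c=eyes.get_calibration("wrist");im=eyes.snapshot("wrist")[:,:,::-1];cv2.imwrite("pics/w1.png",im)
s=bot.sense();print(s["tcp_pos"],s["qpos"],s["eef_rot"],c["eye"])
print(proj(c,[.6314,.1952,.2938]))
H,S,V=cv2.split(cv2.cvtColor(im,cv2.COLOR_BGR2HSV))
k,l,st,ce=cv2.connectedComponentsWithStats(((H>8)&(H<25)&(S>90)&(V>100)).astype(np.uint8))
for i in range(1,k):
    if st[i,4]>60:print(st[i],ce[i])
```

```text
[0.6328 0.2005 0.4173] [0.2675 0.1908 1.3915 0.0038 1.5593 0.095 ] [-2.0199 -2.4021 -0.0033] [0.617  0.2749 0.5532]
[321.1179 195.6076]
[312 158  24  47 698] [323.2579 184.3553]
[286 257  36  29 739] [303.0582 270.5156]
[ 91 317  14  57 268] [ 95.6381 347.5821]
[536 318  14  56 260] [544.2731 347.9731]
```

View pics/w1.png

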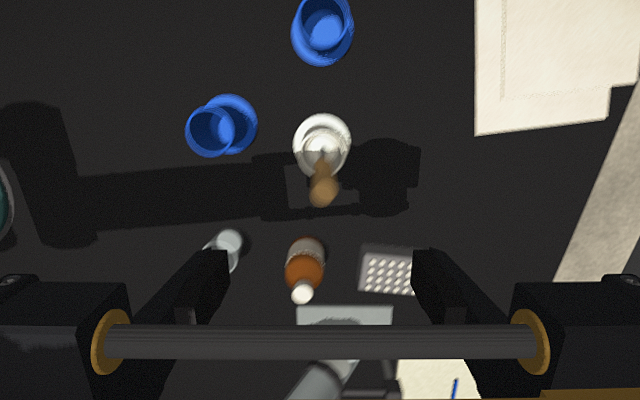

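The wrist view shows the handle top at about (323,193), where it was predicted (321,196), and between the fingers. I'll descend and grip.

>>> send_rows(
  translation=[
    [0, 0, -1],
    [0, 0, -3],
    [0, 0, -5],
    [0, 0, -7],
    [0, 0, -9],
  ],
  delta_rot=[
    [0, 0, 0],
    [0, 0, 0],
    [0, 0, 0],
    [0, 0, 0],
    [0, 0, 0],
  ],
  gripper=[1, 1, 1, 1, 1],
)

```text
clock: 3.48
tcp_pos: [0.6298, 0.1926, 0.3279]
eef_rot: [-2.026, -2.4, 0.002]
force: [0.7, 0.2, -0.3]
grip_width: 0.0883
grip_force: 0.0
```

Run:
```python
from h import *
np.set_printoptions(precision=4,suppress=True)
for i in range(2):
    c=eyes.get_calibration("wrist");s=bot.sense();im=eyes.snapshot("wrist")[:,:,::-1]
    print(s["tcp_pos"],proj(c,[.6314,.1952,.2938]))
cv2.imwrite("pics/w2.png",im[60:360,120:520])
for p in((323,193),):pass
```

```text
[0.6298 0.1926 0.3279] [324.7139 240.9284]
[0.6279 0.192  0.3225] [329.0352 244.8429]
```

View pics/w2.png

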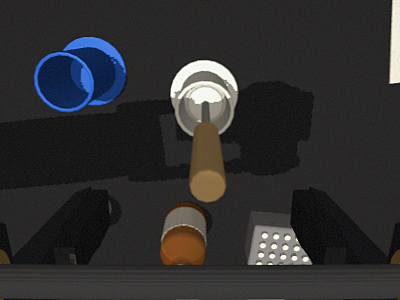

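The handle's top is at full-image (328,245), as predicted (329,245). I'll go down 8 cm and close.

>>> send_rows(
  translation=[
    [0, 0.1, -2.5],
    [0, 0.1, -5],
    [0, 0.1, -7],
    [0, 0.1, -8],
    [0, 0.1, -8],
  ],
  delta_rot=[
    [0, 0, 0],
    [0, 0, 0],
    [0, 0, 0],
    [0, 0, 0],
    [0, 0, 0],
  ],
  gripper=[1, 1, 1, 1, 1],
)

```text
clock: 4.0
tcp_pos: [0.6291, 0.1939, 0.2473]
eef_rot: [-2.025, -2.399, 0.006]
force: [-0.8, -0.1, 0.7]
grip_width: 0.0881
grip_force: 0.0
```

>>> send_rows(
  translation=[
    [0, 0, 0],
    [0, 0, 0],
    [0, 0, 0],
    [0, 0, 0],
    [0, 0, 0],
  ],
  delta_rot=[
    [0, 0, 0],
    [0, 0, 0],
    [0, 0, 0],
    [0, 0, 0],
    [0, 0, 0],
  ],
  gripper=[1, 1, 0.5, 0.3, 0],
)

```text
clock: 4.42
tcp_pos: [0.6313, 0.1952, 0.2511]
eef_rot: [2.025, 2.4, 0.003]
force: [-0.1, 0.6, -0.8]
grip_width: 0.0701
grip_force: 0.0
```

>>> send_rows(
  translation=[
    [0, 0, 0],
    [0, 0, 0],
    [0, 0, 0],
    [0, 0, 0],
    [0, 0, 0],
  ],
  delta_rot=[
    [0, 0, 0],
    [0, 0, 0],
    [0, 0, 0],
    [0, 0, 0],
    [0, 0, 0],
  ],
  gripper=[0, 0, 0, 0, 0],
)

```text
clock: 4.83
tcp_pos: [0.6307, 0.195, 0.2496]
eef_rot: [-2.026, -2.401, 0.0]
force: [0.3, -0.8, 0.1]
grip_width: 0.0371
grip_force: 0.0
```

>>> send_rows(
  translation=[
    [0, 0, 0],
    [0, 0, 0],
    [0, 0, 0],
    [0, 0, 0],
    [0, 0, 0],
  ],
  delta_rot=[
    [0, 0, 0],
    [0, 0, 0],
    [0, 0, 0],
    [0, 0, 0],
    [0, 0, 0],
  ],
  gripper=[0, 0, 0, 0, 0],
)

```text
clock: 5.25
tcp_pos: [0.6307, 0.195, 0.2496]
eef_rot: [-2.026, -2.401, 0.0]
force: [0.2, -0.7, 0.0]
grip_width: 0.0188
grip_force: 30.0
```

>>> send_rows(
  translation=[
    [0, 0, 2],
    [0, 0, 4.5],
    [0, 0, 7],
    [0, 0, 9.5],
    [0, 0, 12],
  ],
  delta_rot=[
    [0, 0, 0],
    [0, 0, 0],
    [0, 0, 0],
    [0, 0, 0],
    [0, 0, 0],
  ],
  gripper=[0, 0, 0, 0, 0],
)

```text
clock: 5.67
tcp_pos: [0.6304, 0.1949, 0.3704]
eef_rot: [-2.025, -2.401, 0.001]
force: [0.6, -0.2, -1.3]
grip_width: 0.0192
grip_force: 30.0
```

>>> send_rows(
  translation=[
    [0, 0, 3],
    [0, 0, 6],
    [0, 0, 9],
    [0, 0, 12],
    [0, 0, 13],
  ],
  delta_rot=[
    [0, 0, 0],
    [0, 0, 0],
    [0, 0, 0],
    [0, 0, 0],
    [0, 0, 0],
  ],
  gripper=[0, 0, 0, 0, 0],
)

```text
clock: 6.08
tcp_pos: [0.6313, 0.1951, 0.5054]
eef_rot: [2.023, 2.398, 0.01]
force: [-0.1, 0.4, 1.2]
grip_width: 0.0192
grip_force: 30.0
```

>>> send_rows(
  translation=[
    [0, 0, 0],
    [0, 0, 0],
    [0, 0, 0],
    [0, 0, 0],
    [0, 0, 0],
  ],
  delta_rot=[
    [0, 0, 0],
    [0, 0, 0],
    [0, 0, 0],
    [0, 0, 0],
    [0, 0, 0],
  ],
  gripper=[0, 0, 0, 0, 0],
)

```text
clock: 6.5
tcp_pos: [0.6303, 0.1949, 0.4969]
eef_rot: [-2.024, -2.399, 0.006]
force: [-0.9, -1.2, -0.8]
grip_width: 0.0192
grip_force: 30.0
```

Run:
```python
from h import *
np.set_printoptions(precision=4,suppress=True)
s=bot.sense();print(s["tcp_pos"],s["eef_rot"],s["force"],s["wrist_torque"])
cs=[];ims=[]
for n in("side","top"):
    c=eyes.get_calibration(n);im=eyes.snapshot(n)[:,:,::-1]
    R=cv2.Rodrigues(s["eef_rot"])[0];p=proj(c,s["tcp_pos"]+R[:,2]*.244);q=proj(c,s["tcp_pos"]+R[:,2]*.16);print(n,p,q)
    u,v=np.clip((p+q)/2,[50,50],[590,350]).astype(int);print(u-50,v-50)
    ims.append(cv2.resize(im[v-50:v+50,u-50:u+50],None,fx=4,fy=4,interpolation=cv2.INTER_CUBIC))
cv2.imwrite("pics/l1.png",np.hstack(ims))
```

```text
[0.6303 0.1949 0.4969] [-2.024  -2.3995  0.0055] [-0.9461 -1.1654 -0.836 ] [-0.0298 -0.0281  0.0161]
side [270.1863 222.7765] [267.5587 198.7121]
218 160
top [247.8264 190.3178] [241.9653 186.4459]
194 138
```

View pics/l1.png

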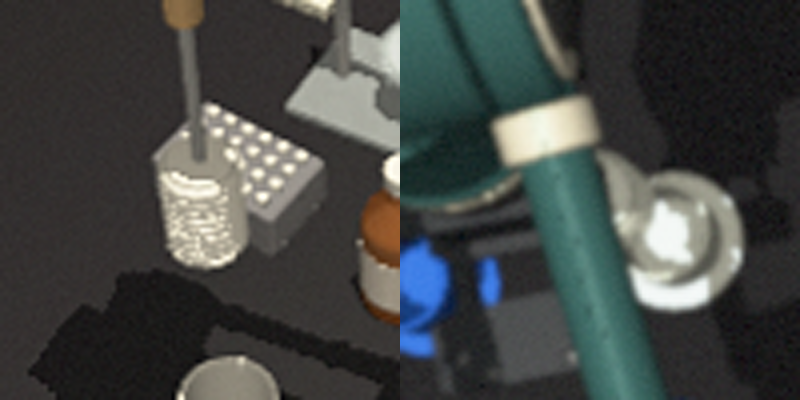

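The brush end appears at side (270,222), where it was predicted, so it is held straight. I'll carry it to 40 mm above the mouth and tilt it.

>>> send_rows(
  translation=[
    [-0.8, -2.5, 0],
    [-1.6, -5, 0],
    [-2.4, -7.6, 0],
    [-3.3, -10.2, 0],
    [-4.1, -12.8, 0],
  ],
  delta_rot=[
    [0.34, -1.97, 0],
    [0.67, -3.94, 0],
    [1.01, -5.91, 0],
    [1.35, -7.89, 0],
    [1.68, -9.86, 0],
  ],
  gripper=[0, 0, 0, 0, 0],
)

```text
clock: 7.02
tcp_pos: [0.5889, 0.0661, 0.4992]
eef_rot: [1.948, 2.31, 0.203]
force: [0.9, -0.5, -1.4]
grip_width: 0.0194
grip_force: 30.0
```

>>> send_rows(
  translation=[
    [-0.8, -2.5, 0],
    [-1.6, -5, 0],
    [-2.4, -7.6, 0],
    [-3.3, -10.2, 0],
    [-4.1, -12.8, 0],
  ],
  delta_rot=[
    [0.34, -1.97, 0],
    [0.67, -3.94, 0],
    [1.01, -5.91, 0],
    [1.35, -7.89, 0],
    [1.68, -9.86, 0],
  ],
  gripper=[0, 0, 0, 0, 0],
)

```text
clock: 7.43
tcp_pos: [0.5476, -0.0619, 0.4994]
eef_rot: [1.863, 2.209, 0.39]
force: [0.9, -1.0, -0.9]
grip_width: 0.0192
grip_force: 30.0
```

>>> send_rows(
  translation=[
    [-0.8, -2.5, 0],
    [-1.6, -5, 0],
    [-2.4, -7.6, 0],
    [-3.3, -10.2, 0],
    [-4, -12.8, 0],
  ],
  delta_rot=[
    [0.34, -1.97, 0],
    [0.67, -3.94, 0],
    [1.01, -5.91, 0],
    [1.35, -7.89, 0],
    [1.69, -9.85, 0],
  ],
  gripper=[0, 0, 0, 0, 0],
)

```text
clock: 7.85
tcp_pos: [0.5075, -0.1899, 0.4996]
eef_rot: [1.771, 2.1, 0.564]
force: [0.2, -0.6, -0.4]
grip_width: 0.0194
grip_force: 30.0
```

>>> send_rows(
  translation=[
    [0, 0, -1.5],
    [0, 0, -3],
    [0, 0, -4.2],
    [0, 0, -4.2],
    [0, 0, -4.2],
  ],
  delta_rot=[
    [0, 0, 0],
    [0, 0, 0],
    [0, 0, 0],
    [0, 0, 0],
    [0, 0, 0],
  ],
  gripper=[0, 0, 0, 0, 0],
)

```text
clock: 8.27
tcp_pos: [0.5084, -0.1885, 0.4565]
eef_rot: [1.774, 2.103, 0.563]
force: [-0.2, -0.0, -0.6]
grip_width: 0.0192
grip_force: 30.0
```

>>> send_rows(
  translation=[
    [0, 0, 0],
    [0, 0, 0],
    [0, 0, 0],
    [0, 0, 0],
    [0, 0, 0],
  ],
  delta_rot=[
    [0, 0, 0],
    [0, 0, 0],
    [0, 0, 0],
    [0, 0, 0],
    [0, 0, 0],
  ],
  gripper=[0, 0, 0, 0, 0],
)

```text
clock: 8.68
tcp_pos: [0.5089, -0.1888, 0.4584]
eef_rot: [1.771, 2.101, 0.563]
force: [0.6, 0.2, -0.9]
grip_width: 0.0193
grip_force: 30.0
```

Run:
```python
from h import *
np.set_printoptions(precision=4,suppress=True)
s=bot.sense();R=cv2.Rodrigues(s["eef_rot"])[0]
print(s["tcp_pos"],R[:,2],R[:,1],s["force"],s["qpos"])
a=np.array([-.4929,-.0843,.866]);M=np.array([.649,-.165,.212])
E=s["tcp_pos"]+R[:,2]*.244;print("end",E,(E-M)@a,(E-M)-((E-M)@a)*a)
ims=[]
for n in("side","top"):
    c=eyes.get_calibration(n);im=eyes.snapshot(n)[:,:,::-1];p=proj(c,E);u,v=p.astype(int);print(n,p,u-50,v-50,proj(c,M))
    ims.append(cv2.resize(im[v-50:v+50,u-50:u+50],None,fx=4,fy=4,interpolation=cv2.INTER_CUBIC))
cv2.imwrite("pics/f1.png",np.hstack(ims))
```

```text
[ 0.5089 -0.1888  0.4584] [ 0.4934  0.0839 -0.8657] [0.8532 0.1466 0.5005] [ 0.5719  0.1668 -0.8646] [-0.6195 -0.3145  1.8745  0.3875  1.22   -0.8568]
end [ 0.6293 -0.1684  0.2471] 0.04038653181778174 [0.0002 0.     0.0001]
side [358.2469 139.399 ] 308 89 [350.747  146.6093]
top [415.5183 186.1421] 365 136 [410.4332 178.9722]
```

View pics/f1.png

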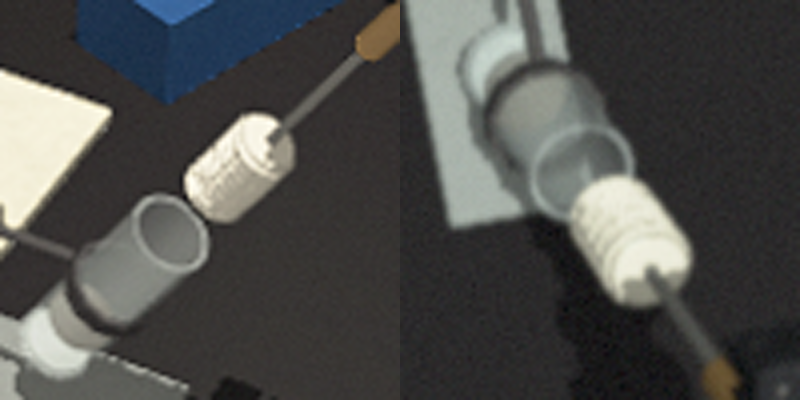

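Both views show the head in line with the rim: the side rim centre is at about (351,147) and the head end just up-right of it. I'll insert gently.

>>> send_rows(
  translation=[
    [0.49, 0.08, -0.87],
    [0.99, 0.17, -1.73],
    [1.48, 0.25, -2.6],
    [1.97, 0.34, -3.46],
    [2.46, 0.42, -4.33],
  ],
  delta_rot=[
    [0, 0, 0],
    [0, 0, 0],
    [0, 0, 0],
    [0, 0, 0],
    [0, 0, 0],
  ],
  gripper=[0, 0, 0, 0, 0],
)

```text
clock: 9.2
tcp_pos: [0.5336, -0.1844, 0.4125]
eef_rot: [1.774, 2.102, 0.563]
force: [-0.6, 0.1, -1.5]
grip_width: 0.0196
grip_force: 30.0
```

>>> send_rows(
  translation=[
    [0.25, 0.04, -0.43],
    [0.49, 0.08, -0.87],
    [0.74, 0.13, -1.3],
    [0.99, 0.17, -1.73],
    [1.23, 0.21, -2.16],
  ],
  delta_rot=[
    [0, 0, 0],
    [0, 0, 0],
    [0, 0, 0],
    [0, 0, 0],
    [0, 0, 0],
  ],
  gripper=[0, 0, 0, 0, 0],
)

```text
clock: 9.62
tcp_pos: [0.5459, -0.1828, 0.3928]
eef_rot: [1.772, 2.101, 0.563]
force: [0.5, -0.9, -0.4]
grip_width: 0.0194
grip_force: 30.0
```

>>> send_rows(
  translation=[
    [0.49, 0.08, -0.87],
    [0.99, 0.17, -1.73],
    [1.48, 0.25, -2.6],
    [1.97, 0.34, -3.46],
    [2.46, 0.42, -4.33],
  ],
  delta_rot=[
    [0, 0, 0],
    [0, 0, 0],
    [0, 0, 0],
    [0, 0, 0],
    [0, 0, 0],
  ],
  gripper=[0, 0, 0, 0, 0],
)

```text
clock: 10.03
tcp_pos: [0.5706, -0.1783, 0.3482]
eef_rot: [1.773, 2.102, 0.563]
force: [0.2, 0.4, -1.0]
grip_width: 0.0193
grip_force: 30.0
```

>>> send_rows(
  translation=[
    [0.1, 0.02, -0.17],
    [0.2, 0.03, -0.35],
    [0.3, 0.05, -0.52],
    [0.39, 0.07, -0.69],
    [0.39, 0.07, -0.69],
  ],
  delta_rot=[
    [0, 0, 0],
    [0, 0, 0],
    [0, 0, 0],
    [0, 0, 0],
    [0, 0, 0],
  ],
  gripper=[0, 0, 0, 0, 0],
)

```text
clock: 10.45
tcp_pos: [0.5742, -0.1779, 0.3427]
eef_rot: [1.772, 2.101, 0.563]
force: [-0.3, 0.4, -1.3]
grip_width: 0.019
grip_force: 30.0
```

>>> send_rows(
  translation=[
    [0.1, 0.02, -0.17],
    [0.2, 0.03, -0.35],
    [0.2, 0.03, -0.35],
    [0.2, 0.03, -0.35],
  ],
  delta_rot=[
    [0, 0, 0],
    [0, 0, 0],
    [0, 0, 0],
    [0, 0, 0],
  ],
  gripper=[0, 0, 0, 0],
)

```text
clock: 10.78
tcp_pos: [0.576, -0.1775, 0.339]
eef_rot: [1.773, 2.101, 0.563]
force: [-0.2, -0.6, -0.3]
grip_width: 0.019
grip_force: 30.0
```

>>> send_rows(
  translation=[
    [0.1, 0.02, -0.17],
    [0.2, 0.03, -0.35],
    [0.2, 0.03, -0.35],
    [0.2, 0.03, -0.35],
  ],
  delta_rot=[
    [0, 0, 0],
    [0, 0, 0],
    [0, 0, 0],
    [0, 0, 0],
  ],
  gripper=[0, 0, 0, 0],
)

```text
clock: 11.12
tcp_pos: [0.578, -0.1771, 0.3353]
eef_rot: [1.773, 2.102, 0.563]
force: [0.3, 0.7, -0.9]
grip_width: 0.0191
grip_force: 30.0
```

>>> send_rows(
  translation=[
    [0.1, 0.02, -0.17],
    [0.2, 0.03, -0.35],
    [0.2, 0.03, -0.35],
    [0.2, 0.03, -0.35],
  ],
  delta_rot=[
    [0, 0, 0],
    [0, 0, 0],
    [0, 0, 0],
    [0, 0, 0],
  ],
  gripper=[0, 0, 0, 0],
)

```text
clock: 11.45
tcp_pos: [0.58, -0.1768, 0.3318]
eef_rot: [1.773, 2.102, 0.563]
force: [0.5, -0.6, -1.6]
grip_width: 0.0195
grip_force: 30.0
```

>>> send_rows(
  translation=[
    [0.1, 0.02, -0.17],
    [0.2, 0.03, -0.35],
    [0.2, 0.03, -0.35],
    [0.2, 0.03, -0.35],
  ],
  delta_rot=[
    [0, 0, 0],
    [0, 0, 0],
    [0, 0, 0],
    [0, 0, 0],
  ],
  gripper=[0, 0, 0, 0],
)

```text
clock: 11.78
tcp_pos: [0.582, -0.1765, 0.3283]
eef_rot: [1.773, 2.102, 0.563]
force: [0.3, -0.4, -0.5]
grip_width: 0.0193
grip_force: 30.0
```

>>> send_rows(
  translation=[
    [0.1, 0.02, -0.17],
    [0.2, 0.03, -0.35],
    [0.2, 0.03, -0.35],
    [0.2, 0.03, -0.35],
  ],
  delta_rot=[
    [0, 0, 0],
    [0, 0, 0],
    [0, 0, 0],
    [0, 0, 0],
  ],
  gripper=[0, 0, 0, 0],
)

```text
clock: 12.12
tcp_pos: [0.584, -0.1762, 0.3248]
eef_rot: [1.773, 2.102, 0.563]
force: [-0.2, 0.6, -2.2]
grip_width: 0.019
grip_force: 30.0
```

>>> send_rows(
  translation=[
    [0.1, 0.02, -0.17],
    [0.2, 0.03, -0.35],
    [0.2, 0.03, -0.35],
    [0.2, 0.03, -0.35],
  ],
  delta_rot=[
    [0, 0, 0],
    [0, 0, 0],
    [0, 0, 0],
    [0, 0, 0],
  ],
  gripper=[0, 0, 0, 0],
)

```text
clock: 12.45
tcp_pos: [0.586, -0.1759, 0.3213]
eef_rot: [1.773, 2.102, 0.563]
force: [0.3, 0.3, -1.4]
grip_width: 0.019
grip_force: 30.0
```

>>> send_rows(
  translation=[
    [0.1, 0.02, -0.17],
    [0.2, 0.03, -0.35],
    [0.2, 0.03, -0.35],
    [0.2, 0.03, -0.35],
  ],
  delta_rot=[
    [0, 0, 0],
    [0, 0, 0],
    [0, 0, 0],
    [0, 0, 0],
  ],
  gripper=[0, 0, 0, 0],
)

```text
clock: 12.78
tcp_pos: [0.588, -0.1756, 0.3178]
eef_rot: [1.773, 2.102, 0.563]
force: [0.3, 0.5, -1.0]
grip_width: 0.0193
grip_force: 30.0
```

>>> send_rows(
  translation=[
    [0.1, 0.02, -0.17],
    [0.2, 0.03, -0.35],
    [0.2, 0.03, -0.35],
    [0.2, 0.03, -0.35],
  ],
  delta_rot=[
    [0, 0, 0],
    [0, 0, 0],
    [0, 0, 0],
    [0, 0, 0],
  ],
  gripper=[0, 0, 0, 0],
)

```text
clock: 13.12
tcp_pos: [0.5901, -0.1753, 0.3143]
eef_rot: [1.773, 2.102, 0.563]
force: [-0.2, -0.1, 0.1]
grip_width: 0.0194
grip_force: 30.0
```

>>> send_rows(
  translation=[
    [0.1, 0.02, -0.17],
    [0.2, 0.03, -0.35],
    [0.2, 0.03, -0.35],
    [0.2, 0.03, -0.35],
  ],
  delta_rot=[
    [0, 0, 0],
    [0, 0, 0],
    [0, 0, 0],
    [0, 0, 0],
  ],
  gripper=[0, 0, 0, 0],
)

```text
clock: 13.45
tcp_pos: [0.5922, -0.1751, 0.3112]
eef_rot: [1.773, 2.101, 0.563]
force: [-0.2, -0.1, -0.9]
grip_width: 0.0193
grip_force: 30.0
```

>>> send_rows(
  translation=[
    [0.1, 0.02, -0.17],
    [0.1, 0.02, -0.17],
    [0.1, 0.02, -0.17],
  ],
  delta_rot=[
    [0, 0, 0],
    [0, 0, 0],
    [0, 0, 0],
  ],
  gripper=[0, 0, 0],
)

```text
clock: 13.7
tcp_pos: [0.5932, -0.175, 0.3097]
eef_rot: [1.772, 2.101, 0.563]
force: [-2.1, 0.1, 1.7]
grip_width: 0.0191
grip_force: 30.0
```

>>> send_rows(
  translation=[
    [0.05, 0.01, -0.09],
    [0.1, 0.02, -0.17],
    [0.1, 0.02, -0.17],
    [0.1, 0.02, -0.17],
  ],
  delta_rot=[
    [0, 0, 0],
    [0, 0, 0],
    [0, 0, 0],
    [0, 0, 0],
  ],
  gripper=[0, 0, 0, 0],
)

```text
clock: 14.03
tcp_pos: [0.5942, -0.1748, 0.3079]
eef_rot: [1.772, 2.101, 0.563]
force: [-2.0, -0.6, 2.8]
grip_width: 0.0191
grip_force: 30.0
```

>>> send_rows(
  translation=[
    [0, 0, 0],
    [0, 0, 0],
  ],
  delta_rot=[
    [0, 0, 0],
    [0, 0, 0],
  ],
  gripper=[0, 0],
)

```text
clock: 14.2
tcp_pos: [0.5942, -0.1748, 0.3079]
eef_rot: [1.772, 2.101, 0.563]
force: [-2.0, 0.1, 2.1]
grip_width: 0.0197
grip_force: 30.0
```

>>> send_rows(
  translation=[
    [0.05, 0.01, -0.09],
    [0.1, 0.02, -0.17],
    [0.1, 0.02, -0.17],
    [0.1, 0.02, -0.17],
  ],
  delta_rot=[
    [0, 0, 0],
    [0, 0, 0],
    [0, 0, 0],
    [0, 0, 0],
  ],
  gripper=[0, 0, 0, 0],
)

```text
clock: 14.53
tcp_pos: [0.5952, -0.1746, 0.3061]
eef_rot: [1.773, 2.101, 0.563]
force: [-3.4, -0.5, 2.4]
grip_width: 0.0191
grip_force: 30.0
```

>>> send_rows(
  translation=[
    [0, 0, 0],
    [0, 0, 0],
  ],
  delta_rot=[
    [0, 0, 0],
    [0, 0, 0],
  ],
  gripper=[0, 0],
)

```text
clock: 14.7
tcp_pos: [0.5952, -0.1746, 0.3062]
eef_rot: [1.773, 2.101, 0.563]
force: [-3.0, -0.8, 3.0]
grip_width: 0.0191
grip_force: 30.0
```

The tip gives at about 130 mm depth, with about 4.8 N at 135 mm. Now I'll draw back 97 mm, then repeat.

>>> send_rows(
  translation=[
    [-0.49, -0.08, 0.87],
    [-0.99, -0.17, 1.73],
    [-1.48, -0.25, 2.6],
    [-1.97, -0.34, 3.46],
    [-2.46, -0.42, 4.33],
  ],
  delta_rot=[
    [0, 0, 0],
    [0, 0, 0],
    [0, 0, 0],
    [0, 0, 0],
    [0, 0, 0],
  ],
  gripper=[0, 0, 0, 0, 0],
)

```text
clock: 15.12
tcp_pos: [0.5699, -0.1788, 0.3502]
eef_rot: [1.773, 2.101, 0.563]
force: [-0.6, -0.2, -1.1]
grip_width: 0.0192
grip_force: 30.0
```

>>> send_rows(
  translation=[
    [-0.49, -0.08, 0.87],
    [-0.99, -0.17, 1.73],
    [-1.48, -0.25, 2.6],
    [-1.97, -0.34, 3.46],
    [-2.32, -0.4, 4.07],
  ],
  delta_rot=[
    [0, 0, 0],
    [0, 0, 0],
    [0, 0, 0],
    [0, 0, 0],
    [0, 0, 0],
  ],
  gripper=[0, 0, 0, 0, 0],
)

```text
clock: 15.53
tcp_pos: [0.5469, -0.183, 0.3916]
eef_rot: [1.772, 2.1, 0.563]
force: [0.5, -0.2, -0.5]
grip_width: 0.019
grip_force: 30.0
```

>>> send_rows(
  translation=[
    [0, 0, 0],
    [0, 0, 0],
    [0, 0, 0],
    [0, 0, 0],
  ],
  delta_rot=[
    [0, 0, 0],
    [0, 0, 0],
    [0, 0, 0],
    [0, 0, 0],
  ],
  gripper=[0, 0, 0, 0],
)

```text
clock: 15.87
tcp_pos: [0.5471, -0.1825, 0.389]
eef_rot: [1.774, 2.102, 0.563]
force: [0.2, 0.7, -0.5]
grip_width: 0.0192
grip_force: 30.0
```

Run:
```python
from h import *
np.set_printoptions(precision=4,suppress=True)
s=bot.sense();R=cv2.Rodrigues(s["eef_rot"])[0]
a=np.array([-.4929,-.0843,.866]);M=np.array([.649,-.165,.212])
E=s["tcp_pos"]+R[:,2]*.244;print("end",E,(E-M)@a,(E-M)-((E-M)@a)*a,R[:,2])
ims=[]
for n in("side","top"):
    c=eyes.get_calibration(n);im=eyes.snapshot(n)[:,:,::-1];H=E-R[:,2]*.083
    p=proj(c,H);u,v=p.astype(int);print(n,"head top",p,"handle low",proj(c,E-R[:,2]*.19),u-50,v-50)
    ims.append(cv2.resize(im[v-50:v+50,u-50:u+50],None,fx=4,fy=4,interpolation=cv2.INTER_CUBIC))
cv2.imwrite("pics/f2.png",np.hstack(ims))
```

```text
end [ 0.6671 -0.1618  0.1776] -0.039014916454126164 [-0.0011 -0.0001 -0.0006] [ 0.4917  0.0849 -0.8666]
side head top [359.3429 139.1074] handle low [381.3106 118.3957] 309 89
top head top [416.0205 187.4176] handle low [431.5244 209.4951] 366 137
```

View pics/f2.png

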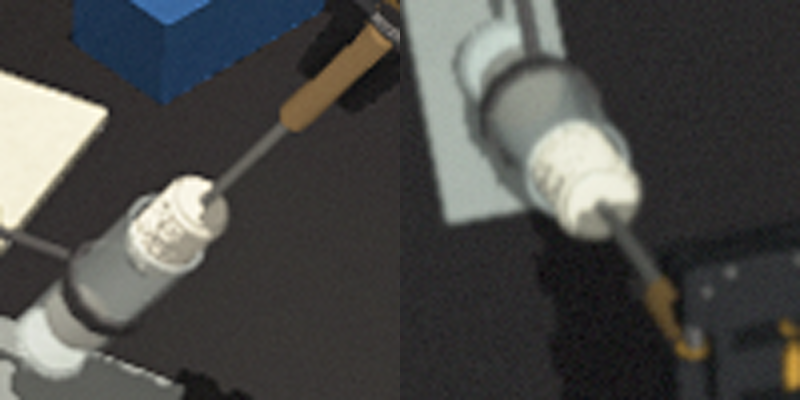

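The head's top face is at side (361,139) against (359,139) predicted, so there is no slip, and the end is about 39 mm below the rim. Second down-stroke next.

>>> send_rows(
  translation=[
    [0.49, 0.08, -0.87],
    [0.99, 0.17, -1.73],
    [1.48, 0.25, -2.6],
    [1.97, 0.34, -3.46],
    [2.46, 0.42, -4.33],
  ],
  delta_rot=[
    [0, 0, 0],
    [0, 0, 0],
    [0, 0, 0],
    [0, 0, 0],
    [0, 0, 0],
  ],
  gripper=[0, 0, 0, 0, 0],
)

```text
clock: 16.38
tcp_pos: [0.5722, -0.1781, 0.3448]
eef_rot: [1.774, 2.103, 0.563]
force: [0.4, 0.5, -0.9]
grip_width: 0.0193
grip_force: 30.0
```

>>> send_rows(
  translation=[
    [0.49, 0.08, -0.87],
    [0.94, 0.16, -1.65],
    [1.28, 0.22, -2.25],
    [1.58, 0.27, -2.77],
    [1.72, 0.3, -3.02],
  ],
  delta_rot=[
    [0, 0, 0],
    [0, 0, 0],
    [0, 0, 0],
    [0, 0, 0],
    [0, 0, 0],
  ],
  gripper=[0, 0, 0, 0, 0],
)

```text
clock: 16.8
tcp_pos: [0.5893, -0.1752, 0.3153]
eef_rot: [1.773, 2.102, 0.563]
force: [0.4, -0.2, -0.8]
grip_width: 0.019
grip_force: 30.0
```

>>> send_rows(
  translation=[
    [0.1, 0.02, -0.17],
    [0.2, 0.03, -0.35],
    [0.3, 0.05, -0.52],
    [0.39, 0.07, -0.69],
    [0.39, 0.07, -0.69],
  ],
  delta_rot=[
    [0, 0, 0],
    [0, 0, 0],
    [0, 0, 0],
    [0, 0, 0],
    [0, 0, 0],
  ],
  gripper=[0, 0, 0, 0, 0],
)

```text
clock: 17.22
tcp_pos: [0.5932, -0.175, 0.3102]
eef_rot: [1.772, 2.1, 0.563]
force: [-1.5, -0.3, 1.9]
grip_width: 0.0192
grip_force: 30.0
```

>>> send_rows(
  translation=[
    [0.1, 0.02, -0.17],
    [0.2, 0.03, -0.35],
    [0.2, 0.03, -0.35],
    [0.2, 0.03, -0.35],
  ],
  delta_rot=[
    [0, 0, 0],
    [0, 0, 0],
    [0, 0, 0],
    [0, 0, 0],
  ],
  gripper=[0, 0, 0, 0],
)

```text
clock: 17.55
tcp_pos: [0.5952, -0.1747, 0.3067]
eef_rot: [1.772, 2.1, 0.563]
force: [-2.4, -0.2, 3.9]
grip_width: 0.0198
grip_force: 30.0
```

>>> send_rows(
  translation=[
    [0, 0, 0],
    [0, 0, 0],
  ],
  delta_rot=[
    [0, 0, 0],
    [0, 0, 0],
  ],
  gripper=[0, 0],
)

```text
clock: 17.72
tcp_pos: [0.5952, -0.1747, 0.3067]
eef_rot: [1.772, 2.1, 0.563]
force: [-1.6, -0.8, 3.4]
grip_width: 0.0195
grip_force: 30.0
```

The second stroke is felt at about 4.6 N. I'll draw back up and make the third stroke.

>>> send_rows(
  translation=[
    [-0.49, -0.08, 0.87],
    [-0.99, -0.17, 1.73],
    [-1.48, -0.25, 2.6],
    [-1.97, -0.34, 3.46],
    [-2.46, -0.42, 4.33],
  ],
  delta_rot=[
    [0, 0, 0],
    [0, 0, 0],
    [0, 0, 0],
    [0, 0, 0],
    [0, 0, 0],
  ],
  gripper=[0, 0, 0, 0, 0],
)

```text
clock: 18.13
tcp_pos: [0.5697, -0.1787, 0.3503]
eef_rot: [1.773, 2.101, 0.563]
force: [-0.2, -0.1, -1.9]
grip_width: 0.0194
grip_force: 30.0
```

>>> send_rows(
  translation=[
    [-0.49, -0.08, 0.87],
    [-0.99, -0.17, 1.73],
    [-1.48, -0.25, 2.6],
    [-1.97, -0.34, 3.46],
    [-2.32, -0.4, 4.07],
  ],
  delta_rot=[
    [0, 0, 0],
    [0, 0, 0],
    [0, 0, 0],
    [0, 0, 0],
    [0, 0, 0],
  ],
  gripper=[0, 0, 0, 0, 0],
)

```text
clock: 18.55
tcp_pos: [0.5468, -0.183, 0.3917]
eef_rot: [1.772, 2.1, 0.563]
force: [0.7, 0.3, -1.3]
grip_width: 0.0192
grip_force: 30.0
```

>>> send_rows(
  translation=[
    [0, 0, 0],
    [0, 0, 0],
    [0, 0, 0],
    [0, 0, 0],
  ],
  delta_rot=[
    [0, 0, 0],
    [0, 0, 0],
    [0, 0, 0],
    [0, 0, 0],
  ],
  gripper=[0, 0, 0, 0],
)

```text
clock: 18.88
tcp_pos: [0.547, -0.1825, 0.3891]
eef_rot: [1.774, 2.102, 0.563]
force: [-0.4, -0.3, -0.2]
grip_width: 0.0192
grip_force: 30.0
```

>>> send_rows(
  translation=[
    [0.49, 0.08, -0.87],
    [0.99, 0.17, -1.73],
    [1.48, 0.25, -2.6],
    [1.97, 0.34, -3.46],
    [2.46, 0.42, -4.33],
  ],
  delta_rot=[
    [0, 0, 0],
    [0, 0, 0],
    [0, 0, 0],
    [0, 0, 0],
    [0, 0, 0],
  ],
  gripper=[0, 0, 0, 0, 0],
)

```text
clock: 19.3
tcp_pos: [0.5721, -0.1781, 0.3448]
eef_rot: [1.774, 2.103, 0.563]
force: [0.5, 0.4, -1.1]
grip_width: 0.0192
grip_force: 30.0
```

>>> send_rows(
  translation=[
    [0.49, 0.08, -0.87],
    [0.94, 0.16, -1.65],
    [1.28, 0.22, -2.25],
    [1.58, 0.27, -2.77],
    [1.72, 0.3, -3.02],
  ],
  delta_rot=[
    [0, 0, 0],
    [0, 0, 0],
    [0, 0, 0],
    [0, 0, 0],
    [0, 0, 0],
  ],
  gripper=[0, 0, 0, 0, 0],
)

```text
clock: 19.72
tcp_pos: [0.5891, -0.1753, 0.3154]
eef_rot: [1.773, 2.102, 0.563]
force: [-0.2, 0.0, -1.6]
grip_width: 0.0192
grip_force: 30.0
```

>>> send_rows(
  translation=[
    [0.1, 0.02, -0.17],
    [0.2, 0.03, -0.35],
    [0.3, 0.05, -0.52],
    [0.39, 0.07, -0.69],
    [0.39, 0.07, -0.69],
  ],
  delta_rot=[
    [0, 0, 0],
    [0, 0, 0],
    [0, 0, 0],
    [0, 0, 0],
    [0, 0, 0],
  ],
  gripper=[0, 0, 0, 0, 0],
)

```text
clock: 20.13
tcp_pos: [0.5931, -0.175, 0.3103]
eef_rot: [1.772, 2.101, 0.563]
force: [-2.1, -0.3, 0.8]
grip_width: 0.0198
grip_force: 30.0
```

>>> send_rows(
  translation=[
    [0.1, 0.02, -0.17],
    [0.2, 0.03, -0.35],
    [0.2, 0.03, -0.35],
    [0.2, 0.03, -0.35],
  ],
  delta_rot=[
    [0, 0, 0],
    [0, 0, 0],
    [0, 0, 0],
    [0, 0, 0],
  ],
  gripper=[0, 0, 0, 0],
)

```text
clock: 20.47
tcp_pos: [0.5951, -0.1747, 0.3068]
eef_rot: [1.772, 2.1, 0.563]
force: [-2.9, -0.3, 2.4]
grip_width: 0.0194
grip_force: 30.0
```

>>> send_rows(
  translation=[
    [0, 0, 0],
    [0, 0, 0],
  ],
  delta_rot=[
    [0, 0, 0],
    [0, 0, 0],
  ],
  gripper=[0, 0],
)

```text
clock: 20.63
tcp_pos: [0.5951, -0.1746, 0.3068]
eef_rot: [1.772, 2.101, 0.563]
force: [-3.3, -1.0, 3.5]
grip_width: 0.0194
grip_force: 30.0
```

The third stroke is felt at about 4.7 N. I'll withdraw fully and carry the brush back.

>>> send_rows(
  translation=[
    [-0.86, -0.15, 1.52],
    [-1.73, -0.3, 3.03],
    [-2.59, -0.44, 4.55],
    [-3.45, -0.59, 6.06],
    [-4.31, -0.74, 7.58],
  ],
  delta_rot=[
    [0, 0, 0],
    [0, 0, 0],
    [0, 0, 0],
    [0, 0, 0],
    [0, 0, 0],
  ],
  gripper=[0, 0, 0, 0, 0],
)

```text
clock: 21.05
tcp_pos: [0.551, -0.1816, 0.3813]
eef_rot: [1.774, 2.103, 0.563]
force: [0.7, -0.3, -0.5]
grip_width: 0.0191
grip_force: 30.0
```

>>> send_rows(
  translation=[
    [-0.86, -0.15, 1.52],
    [-1.73, -0.3, 3.03],
    [-2.59, -0.44, 4.55],
    [-3.45, -0.59, 6.06],
    [-4.31, -0.74, 7.58],
  ],
  delta_rot=[
    [0, 0, 0],
    [0, 0, 0],
    [0, 0, 0],
    [0, 0, 0],
    [0, 0, 0],
  ],
  gripper=[0, 0, 0, 0, 0],
)

```text
clock: 21.47
tcp_pos: [0.508, -0.1891, 0.4573]
eef_rot: [1.774, 2.103, 0.563]
force: [0.7, 0.0, -1.2]
grip_width: 0.019
grip_force: 30.0
```

>>> send_rows(
  translation=[
    [0, 0, 1],
    [0, 0, 2],
    [0, 0, 3],
    [0, 0, 4.2],
    [0, 0, 4.2],
  ],
  delta_rot=[
    [0, 0, 0],
    [0, 0, 0],
    [0, 0, 0],
    [0, 0, 0],
    [0, 0, 0],
  ],
  gripper=[0, 0, 0, 0, 0],
)

```text
clock: 21.88
tcp_pos: [0.5097, -0.1894, 0.5027]
eef_rot: [1.769, 2.099, 0.564]
force: [0.2, -0.1, -0.1]
grip_width: 0.019
grip_force: 30.0
```

>>> send_rows(
  translation=[
    [0.8, 2.5, 0],
    [1.6, 5, 0],
    [2.4, 7.6, 0],
    [3.3, 10.2, 0],
    [4.1, 12.8, 0],
  ],
  delta_rot=[
    [-0.34, 1.97, 0],
    [-0.67, 3.94, 0],
    [-1.01, 5.91, 0],
    [-1.35, 7.89, 0],
    [-1.68, 9.86, 0],
  ],
  gripper=[0, 0, 0, 0, 0],
)

```text
clock: 22.3
tcp_pos: [0.5501, -0.0599, 0.4993]
eef_rot: [1.866, 2.211, 0.387]
force: [0.5, 0.5, -1.5]
grip_width: 0.0192
grip_force: 30.0
```

>>> send_rows(
  translation=[
    [0.8, 2.5, 0],
    [1.6, 5, 0],
    [2.4, 7.6, 0],
    [3.3, 10.2, 0],
    [4.1, 12.8, 0],
  ],
  delta_rot=[
    [-0.34, 1.97, 0],
    [-0.67, 3.94, 0],
    [-1.01, 5.91, 0],
    [-1.35, 7.89, 0],
    [-1.68, 9.86, 0],
  ],
  gripper=[0, 0, 0, 0, 0],
)

```text
clock: 22.72
tcp_pos: [0.5912, 0.0687, 0.499]
eef_rot: [1.949, 2.312, 0.2]
force: [-0.1, -0.3, -1.8]
grip_width: 0.0191
grip_force: 30.0
```

>>> send_rows(
  translation=[
    [0.8, 2.5, 0],
    [1.6, 5, 0],
    [2.4, 7.6, 0],
    [3.3, 10.2, 0],
    [4, 12.8, 0],
  ],
  delta_rot=[
    [-0.34, 1.97, 0],
    [-0.67, 3.94, 0],
    [-1.01, 5.91, 0],
    [-1.35, 7.89, 0],
    [-1.69, 9.85, 0],
  ],
  gripper=[0, 0, 0, 0, 0],
)

```text
clock: 23.13
tcp_pos: [0.6314, 0.1967, 0.4986]
eef_rot: [-2.024, -2.401, 0.003]
force: [0.3, -0.8, -1.2]
grip_width: 0.019
grip_force: 30.0
```

>>> send_rows(
  translation=[
    [0, 0, 0],
    [0, 0, 0],
    [0, 0, 0],
    [0, 0, 0],
    [0, 0, 0],
  ],
  delta_rot=[
    [0, 0, 0],
    [0, 0, 0],
    [0, 0, 0],
    [0, 0, 0],
    [0, 0, 0],
  ],
  gripper=[0, 0, 0, 0, 0],
)

```text
clock: 23.55
tcp_pos: [0.6303, 0.1936, 0.5007]
eef_rot: [2.027, 2.399, 0.002]
force: [0.1, -0.0, -0.6]
grip_width: 0.0192
grip_force: 30.0
```

Run:
```python
from h import *
np.set_printoptions(precision=4,suppress=True)
s=bot.sense();R=cv2.Rodrigues(s["eef_rot"])[0]
E=s["tcp_pos"]+R[:,2]*.244;print(s["tcp_pos"],"end",E,R[:,2],R[:,1])
c=eyes.get_calibration("side");im=eyes.snapshot("side")[:,:,::-1]
print("end",proj(c,E),"potrim",proj(c,[.631,.189,.1]))
cv2.imwrite("pics/p1.png",cv2.resize(im[190:300,210:340],None,fx=5,fy=5,interpolation=cv2.INTER_CUBIC))
```

```text
[0.6303 0.1936 0.5007] end [0.6307 0.1936 0.2567] [ 0.0014  0.0001 -1.    ] [0.9859 0.1672 0.0014]
end [269.9062 221.1908] potrim [275.0138 258.4326]
```

View pics/p1.png

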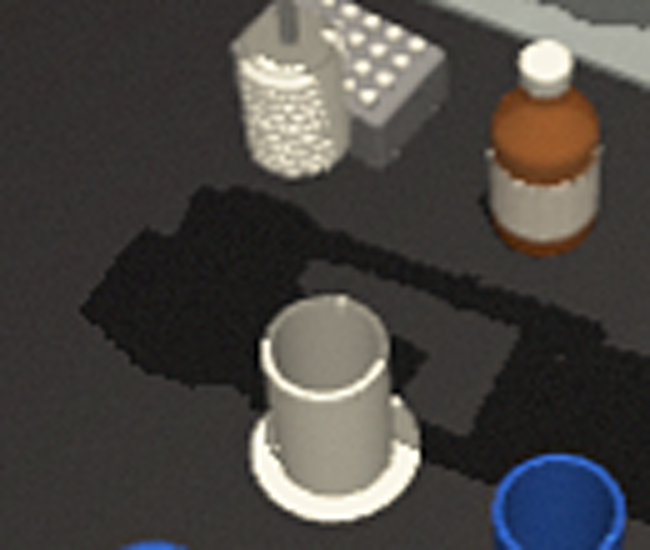

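The brush end is at about side (269,220) and the pot's open mouth at about (275,259), both matching the computed points. I'll lower it with a 4 mm shift towards the pot's centre.

>>> send_rows(
  translation=[
    [0, -0.4, -2],
    [0, -0.4, -4.5],
    [0, -0.4, -7],
    [0, -0.4, -9.5],
    [0, -0.4, -11],
  ],
  delta_rot=[
    [0, 0, 0],
    [0, 0, 0],
    [0, 0, 0],
    [0, 0, 0],
    [0, 0, 0],
  ],
  gripper=[0, 0, 0, 0, 0],
)

```text
clock: 24.02
tcp_pos: [0.6295, 0.1894, 0.3873]
eef_rot: [-2.026, -2.399, 0.003]
force: [0.3, -0.4, -2.4]
grip_width: 0.0192
grip_force: 30.0
```

>>> send_rows(
  translation=[
    [0, 0, -0.5],
    [0, 0, -1],
    [0, 0, -2],
    [0, 0, -3],
    [0, 0, -4],
  ],
  delta_rot=[
    [0, 0, 0],
    [0, 0, 0],
    [0, 0, 0],
    [0, 0, 0],
    [0, 0, 0],
  ],
  gripper=[0, 0, 0, 0, 0],
)

```text
clock: 24.43
tcp_pos: [0.6312, 0.1907, 0.3505]
eef_rot: [2.025, 2.4, 0.003]
force: [0.4, -0.5, -1.4]
grip_width: 0.0195
grip_force: 30.0
```

>>> send_rows(
  translation=[
    [0, 0, -0.5],
    [0, 0, -1],
    [0, 0, -1.5],
    [0, 0, -2],
    [0, 0, -2.5],
  ],
  delta_rot=[
    [0, 0, 0],
    [0, 0, 0],
    [0, 0, 0],
    [0, 0, 0],
    [0, 0, 0],
  ],
  gripper=[0, 0, 0, 0, 0],
)

```text
clock: 24.85
tcp_pos: [0.6309, 0.1908, 0.3246]
eef_rot: [2.025, 2.401, 0.001]
force: [0.8, -0.1, -1.9]
grip_width: 0.0194
grip_force: 30.0
```

>>> send_rows(
  translation=[
    [0, 0, -1],
    [0, 0, -2],
    [0, 0, -3],
    [0, 0, -4],
    [0, 0, -5],
  ],
  delta_rot=[
    [0, 0, 0],
    [0, 0, 0],
    [0, 0, 0],
    [0, 0, 0],
    [0, 0, 0],
  ],
  gripper=[0, 0, 0, 0, 0],
)

```text
clock: 25.27
tcp_pos: [0.6304, 0.1906, 0.2733]
eef_rot: [-2.025, -2.401, 0.001]
force: [0.5, 0.1, -1.5]
grip_width: 0.0193
grip_force: 30.0
```

>>> send_rows(
  translation=[
    [0, 0, -0.6],
    [0, 0, -1.2],
    [0, 0, -1.7],
    [0, 0, -2.2],
    [0, 0, -2.2],
  ],
  delta_rot=[
    [0, 0, 0],
    [0, 0, 0],
    [0, 0, 0],
    [0, 0, 0],
    [0, 0, 0],
  ],
  gripper=[0, 0, 0, 0, 0],
)

```text
clock: 25.68
tcp_pos: [0.6303, 0.1906, 0.2516]
eef_rot: [-2.025, -2.401, 0.002]
force: [0.2, 0.9, -0.8]
grip_width: 0.0193
grip_force: 30.0
```

>>> send_rows(
  translation=[
    [0, 0, -0.1],
    [0, 0, -0.2],
    [0, 0, -0.3],
    [0, 0, -0.3],
  ],
  delta_rot=[
    [0, 0, 0],
    [0, 0, 0],
    [0, 0, 0],
    [0, 0, 0],
  ],
  gripper=[0, 0, 0, 0],
)

```text
clock: 26.02
tcp_pos: [0.6308, 0.1907, 0.2501]
eef_rot: [2.026, 2.401, 0.001]
force: [-0.3, -0.1, -1.4]
grip_width: 0.0188
grip_force: 30.0
```

>>> send_rows(
  translation=[
    [0, 0, -0.1],
    [0, 0, -0.1],
    [0, 0, -0.1],
    [0, 0, -0.1],
    [0, 0, -0.1],
  ],
  delta_rot=[
    [0, 0, 0],
    [0, 0, 0],
    [0, 0, 0],
    [0, 0, 0],
    [0, 0, 0],
  ],
  gripper=[0, 0, 0.3, 0.5, 0.7],
)

```text
clock: 26.43
tcp_pos: [0.6308, 0.1907, 0.249]
eef_rot: [2.026, 2.401, 0.0]
force: [0.6, 0.5, 0.6]
grip_width: 0.0373
grip_force: 0.0
```

>>> send_rows(
  translation=[
    [0, 0, 0],
    [0, 0, 0],
    [0, 0, 0],
    [0, 0, 0],
    [0, 0, 0],
  ],
  delta_rot=[
    [0, 0, 0],
    [0, 0, 0],
    [0, 0, 0],
    [0, 0, 0],
    [0, 0, 0],
  ],
  gripper=[1, 1, 1, 1, 1],
)

```text
clock: 26.85
tcp_pos: [0.6307, 0.1907, 0.2488]
eef_rot: [-2.026, -2.401, 0.0]
force: [-0.7, -0.4, 0.3]
grip_width: 0.0705
grip_force: 0.0
```

>>> send_rows(
  translation=[
    [0, 0, 0],
    [0, 0, 0],
    [0, 0, 0],
    [0, 0, 0],
    [0, 0, 0],
  ],
  delta_rot=[
    [0, 0, 0],
    [0, 0, 0],
    [0, 0, 0],
    [0, 0, 0],
    [0, 0, 0],
  ],
  gripper=[1, 1, 1, 1, 1],
)

```text
clock: 27.27
tcp_pos: [0.6307, 0.1907, 0.2488]
eef_rot: [-2.026, -2.401, 0.0]
force: [-0.6, 0.4, -0.1]
grip_width: 0.0882
grip_force: 0.0
```

>>> send_rows(
  translation=[
    [0, 0, 1],
    [0, 0, 3],
    [0, 0, 6],
    [0, 0, 9],
    [0, 0, 12],
  ],
  delta_rot=[
    [0, 0, 0],
    [0, 0, 0],
    [0, 0, 0],
    [0, 0, 0],
    [0, 0, 0],
  ],
  gripper=[1, 1, 1, 1, 1],
)

```text
clock: 27.68
tcp_pos: [0.6305, 0.1906, 0.3707]
eef_rot: [-2.026, -2.401, 0.0]
force: [0.1, 0.4, 0.3]
grip_width: 0.0883
grip_force: 0.0
```

>>> send_rows(
  translation=[
    [-2, 0, 1],
    [-4, 0, 2],
    [-7, 0, 3],
    [-10, 0, 3],
    [-12, 0, 3],
  ],
  delta_rot=[
    [0, 0, 0],
    [0, 0, 0],
    [0, 0, 0],
    [0, 0, 0],
    [0, 0, 0],
  ],
  gripper=[1, 1, 1, 1, 1],
)

```text
clock: 28.1
tcp_pos: [0.509, 0.1908, 0.4012]
eef_rot: [2.025, 2.401, 0.004]
force: [0.9, 0.1, -0.2]
grip_width: 0.0881
grip_force: 0.0
```

>>> send_rows(
  translation=[
    [0, 0, 0],
    [0, 0, 0],
    [0, 0, 0],
    [0, 0, 0],
    [0, 0, 0],
  ],
  delta_rot=[
    [0, 0, 0],
    [0, 0, 0],
    [0, 0, 0],
    [0, 0, 0],
    [0, 0, 0],
  ],
  gripper=[1, 1, 1, 1, 1],
)

```text
clock: 28.52
tcp_pos: [0.5116, 0.1906, 0.3983]
eef_rot: [-2.026, -2.401, 0.001]
force: [-0.6, 0.8, -0.5]
grip_width: 0.0879
grip_force: 0.0
```

Run:
```python
from h import *
im=eyes.snapshot("side")[:,:,::-1]
cv2.imwrite("pics/e1.png",cv2.resize(im[110:310,200:400],None,fx=3,fy=3,interpolation=cv2.INTER_CUBIC))
```

```text
(no output)
```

View pics/e1.png

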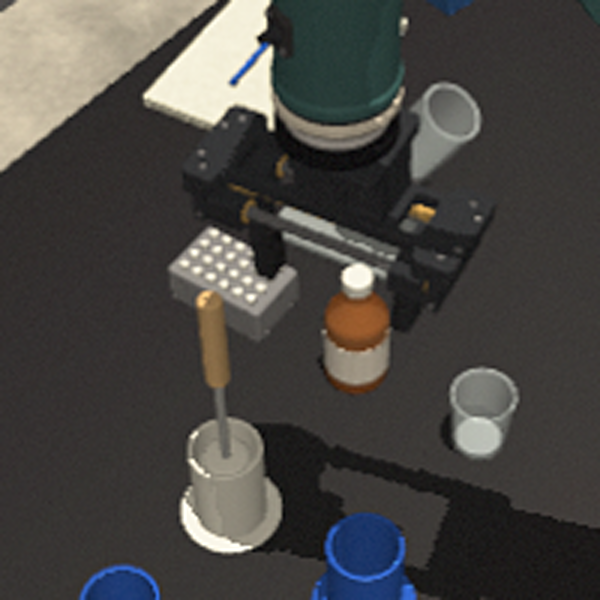

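The brush stands in the white pot, with its handle top at crop (209,298) and the pot rim at (227,450). The bottle, beaker and tip box haven't moved, and the gripper is clear.

```bash
python3 -c "
from workcell import bot
print(bot.finish_job())"
```

```text
the job is handed in; nothing more can be done
None
```

The funnel was scrubbed with three full strokes, each pressed to about 4.7 N against the disc, the brush is back in its white pot tip down and released, and the job is handed in at about 28.6 s; no verdict was returned.

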